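# Cap the pH electrode and hold the cap on

### The job

The storage cap of the pH electrode lies on its side on the bench. Its two ends look alike, but only one is the deep blind hole; the other is just a shallow dish, and if you cannot see which is which you can feel it: tried gently from below, the dished end stops on the electrode's tip almost at once. Find the hole, turn the cap so that it faces straight up, and raise it over the hanging electrode until the glass tip is well inside, more than half the depth of the hole. Never press hard on the tip or knock the stand, and leave the round culture dish and the dropper bottle where they are. Finish while still holding the cap there in the gripper, steady and upright, with the electrode hanging free inside it, so that I can tape it on.

Things in the scene. Friction and masses are not known exactly. Their poses are not given: they have to be found in the camera images.
- cap: White octagonal plastic cap, 64 mm long, 36 mm across flats, 70 g, lying on a flat (two flats upright). Origin: mid-length, on the flat that is underneath at the start; the long axis is 18 mm above it along body z. Body x: along the length, out of the blind hole; points any way at the start. Hole round, 20 mm wide, 45 mm deep; the other end has only a dish 20 mm wide, 4 mm deep.
- cap_mouth (a point): Centre of the mouth of the cap's blind hole, on the long axis, 32 mm from the middle; axes as cap (x points out of the hole).
- cap_back (a point): Centre of the cap's other end face (the dished, closed end), on the long axis, 64 mm from cap_mouth; axes as cap.
- stand: Fixed electrode stand: grey foot 124 mm wide and steel rod (top 0.39 m) centred 175 mm along its x from the electrode; arm at 0.327-0.343 m height with a black clip for the electrode. Origin: on the bench straight below the electrode, z up, x from the electrode to the rod, roughly away from the robot. The bench under the electrode is clear.
- electrode_tip (a point): Lowest point of the electrode's glass bulb, 0.181 m above the bench. The electrode hangs straight down from the clip: black shaft, 12 mm thick, rising 114 mm straight above the tip to a head 19 mm thick.
- electrode (a joint): How far the electrode has been pushed up in its spring clip, m: 0 hanging free, 0.020 at most. The spring takes about 1.6 N to start and 0.25 N more for each mm.
- tape_roll: Roll of green tape lying flat, 96 mm wide, 19 mm high, it does not move; origin underneath its centre.
- petri_dish: Bystander: round dish, 89 mm wide, 13 mm high; origin underneath its centre.
- dropper: Bystander: small amber dropper bottle with a black bulb, standing, 35 mm wide, 98 mm high; origin underneath its centre. Right of it (y below -0.1, x 0.25 to 0.5 m) stands the bench's tall microscope: keep the arm off it.

How it is judged:
By the outcome, as a careful person would: the job done as asked, in the order asked, and still so for the second after the job is handed in, while the arm keeps its last pose, push and grip.
It also fails if it takes over 64 s, if anything falls off the work surface, if the arm or the gripper's body presses on something with over 40 N, if the wrist force passes 120 N, or if a joint passes its speed limit or range.

### The arm

A 6-joint arm with a two-finger parallel gripper is mounted at the origin on a cart in front of the work surface, level with it; the furniture and walls round the work are solid. World frame = base frame: x ahead of the robot, y to its left, z up, the work surface at z = 0. Lengths are in m, angles in rad, forces in N, time in s.
With the tool pointing down it reaches from about 0.425 to 0.95 m from the base axis. Payload 3.5 kg.
Tool frame: the origin (TCP) lies at the very end of the fingers, on their centre line; the grasp point (between the pads) lies 19 mm behind it; z points along the fingers, y is the line along which they close (so a half turn about z gives the same grasp; the last joint's range is limited). The gripper opens to 85 mm and grips with 20 to 120 N. Pads are 22 mm wide; open, the fingers measure 114 mm over their backs; the gripper's body (76 mm by 85 mm) begins 54 mm behind the grasp point. The pads swing forward as they close: fully open they stand 13 mm farther back than shut.
Start: joints at [-1.353, 0.286, 1.577, -0, 1.279, -0.15], TCP at [0.243, -0.63, 0.231] pointing down, gripper open.
Joint ranges: [-2.77, 2.77], [-0.9, 2.22], [0.21, 2.48], [-1.53, 4.67], [0.24, 2.81], [-2.84, 2.84]. Speed limits (rad/s): [2.79, 2.79, 3.14, 3.14, 3.14, 3.14].

### API

Orientations are given as a unit quaternion [x, y, z, w].
In Python, from plant import ctrl gives the robot as it stands.
- The arm moves only by the tool inch_along, called after "Request:" as name(argument=value, ...), one argument or row to a line, values as JSON. Schema: {"type":"object","properties":{"segments":{"type":"object","properties":{"motion":{"type":"array","items":{"type":"array","items":{"type":"number"},"minItems":7,"maxItems":7},"minItems":1,"maxItems":10}},"additionalProperties":false,"required":["motion"]},"grip_force":{"type":"number"},"only":{"type":"string"},"quiet":{"type":"boolean"},"lines":{"type":"string"}},"required":["segments"],"additionalProperties":false}. segments is an object whose key "motion" holds a list of rows, 1 to 10 of them, each of 7 numbers: dx, dy, dz in m, then a rotation vector rx, ry, rz in rad, then the opening from 0.0 (shut) to 1.0 (fully open); each row is the pose to reach, as a shift and turn from the pose commanded when the call began, along the tool's axes at that moment; what a row does not reach only later rows make up. A row lasts 1/8 s, in which the tool goes at most 0.0625 m and 0.188 rad, less where a joint would pass 70% of its speed; a pose out of reach is approached as far as the arm can. The fingers move at their own pace and stop on an object; grip_force is the grip in N (left out, the last holds). Time passes only in rows, so rows that do not move let the fingers close. The tool returns the time, the measured TCP pose, the force, the opening and the grip force at its end. only (a regular expression) keeps the lines of the reply that match it, lines (a string "A,B") keeps lines A to B, and quiet returns only ok. Input that does not fit is refused with a message, and nothing moves.
- ctrl.get_state(): the state, without advancing time (a new reading comes with each control period).
- ctrl.read_camera(name): name is "scene" or "top" or "wrist"; returns a dict with "pixels" (420x560x3 uint8, red, green, blue), "camera_matrix" (3x3 intrinsics, pixels), "xyz" and "orientation" of the camera in the world. Camera axes: x right, y down, z forward; pixel columns grow to the right and rows downward; lengths in m; the calibration is good to about 2 mm. A picture is of the moment at which its call begins. There is no depth.
- ctrl.sign_off(): hands the job in; it is judged then, once.
The state is a dict: "time": time; "qpos": joint angles; "dq": joint speeds; "joint_efforts": joint torques, N m; "eef_pos": TCP position; "tcp_rot": TCP orientation; "contact_force": force on the tool from outside, world axes, zero at the start; "wrist_torque": the same for the moment, N m; "opening": opening from 0.0 (shut) to 1.0 (fully open); "finger_force": force on a finger pad.
Only numpy, scipy, OpenCV 4.12 (cv2) and the standard library are available. Lean on these libraries where they do the work, as an engineer would, in place of code of your own. Each camera call takes 0.05 s, during which the arm holds its last target. There are 200 camera calls.

## Working session

There is one attempt and no reset: what is moved stays moved. The work goes in short steps, Python scripts to look and compute and a tool call to move; the robot and the scene stay as the last step left them, time stands still between calls to the robot, and variables do not carry over. Pictures are saved under pics/ and viewed, at most 10 in all, crops included, and the job is handed in when it is done.

```bash
ls; mkdir -p pics
```

Create h.py:
```python
from plant import ctrl
import cv2, numpy as np
from scipy.spatial.transform import Rotation as R
def snap(n,f):
    c=ctrl.read_camera(n); cv2.imwrite('pics/'+f+'.png',c['pixels'][:,:,::-1]); 
    np.savez('pics/'+f+'.npz',K=c['camera_matrix'],p=c['xyz'],q=c['orientation'],im=c['pixels']); return c
def ray(f,u,v):
    d=np.load('pics/'+f+'.npz'); r=R.from_quat(d['q']).as_matrix()@np.linalg.inv(d['K'])@[u,v,1]
    return d['p'],r/np.linalg.norm(r)
def onz(f,u,v,z):
    p,r=ray(f,u,v); return p+r*(z-p[2])/r[2]
def tri(*a):
    A=0;b=0
    for f,u,v in a:
        p,r=ray(f,u,v); M=np.eye(3)-np.outer(r,r); A=A+M; b=b+M@p
    return np.linalg.solve(A,b)
def proj(f,P):
    d=np.load('pics/'+f+'.npz'); x=d['K']@R.from_quat(d['q']).as_matrix().T@(np.array(P)-d['p']); return x[:2]/x[2]
def crop(f,o,x0,y0,x1,y1,s):
    im=cv2.imread('pics/'+f+'.png')[y0:y1,x0:x1]; cv2.imwrite('pics/'+o+'.png',cv2.resize(im,None,fx=s,fy=s,interpolation=cv2.INTER_CUBIC))
```

Run:
```python
from h import *
for n in ['scene','top']:
    c=snap(n,n+'0'); print(n,c['xyz'],R.from_quat(c['orientation']).as_matrix()[:,2])
a=cv2.imread('pics/scene0.png');b=cv2.imread('pics/top0.png')
s=ctrl.get_state();print(s)
```

```text
pics
plant.py
scene [0.02504987 1.01908521 0.63005734] [ 0.45843464 -0.76768211 -0.44777435]
top [0.39342421 0.18103981 1.0082133 ] [ 0.11346521  0.04007411 -0.99273345]
{'time': 0.1, 'qpos': array([-1.35303006e+00,  2.87119993e-01,  1.57805382e+00,  3.35578874e-05,
        1.27860979e+00, -1.49963094e-01]), 'dq': array([-0.00098874, -0.00439624, -0.00264616,  0.00160463, -0.00221193,
        0.00044723]), 'joint_efforts': array([ 6.83264698e-04, -4.07295942e+01, -2.93699920e+01, -1.40928810e-04,
        3.43593747e-03,  2.55695667e-06]), 'eef_pos': array([ 0.24258713, -0.62925397,  0.23004432]), 'tcp_rot': array([ 9.83144752e-01,  1.82825590e-01, -2.10781010e-05, -1.09539383e-03]), 'contact_force': array([ 0.65166316, -0.00364438, -0.26859879]), 'wrist_torque': array([ 0.00107783, -0.01828091,  0.04782591]), 'finger_force': 0.0, 'opening': 0.9998382741162064}
```

View pics/scene0.png

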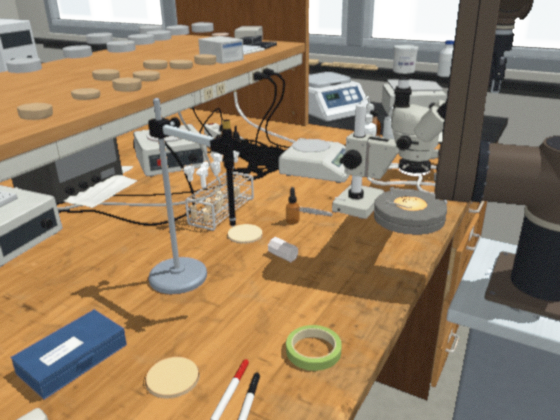

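View pics/top0.png

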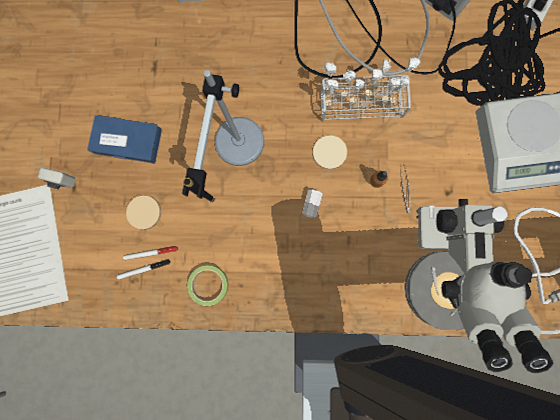

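The scene picture shows the cap at (282,249), the electrode hanging with its tip near (233,224), and the stand foot at (178,275). In the top picture the cap is at (313,202), the clip at (193,185), and the dropper at (377,178). Next I'll enlarge these.

Run:
```python
from h import *
a=cv2.imread('pics/scene0.png');b=cv2.imread('pics/top0.png')
f=lambda im,x,y,w,h,s:cv2.resize(im[y:y+h,x:x+w],None,fx=s,fy=s,interpolation=cv2.INTER_CUBIC)
# scene cap 260..310 x 230..267 s8 ; top cap 293..343,180..217 s8; scene electrode 205..255,130..230... 
t=np.hstack([f(a,260,230,50,37,8),f(b,288,184,50,37,8)])
u=np.hstack([f(a,200,130,80,60,5),f(b,160,160,80,60,5)])
cv2.imwrite('pics/c1.png',np.vstack([t,u]))
```

```text
(no output)
```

View pics/c1.png

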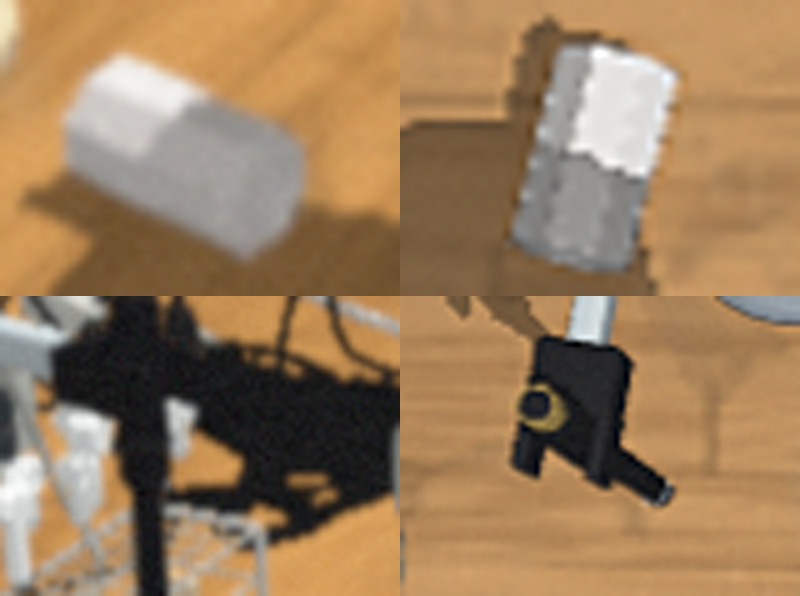

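The enlarged crops show the cap clearly, but neither end face shows a hole. In full-image pixels, the top-view outline corners are about (307.4,189.6), (323,192.8), (317.5,218), and (302,214.5). The electrode's upper end in the top view is about (187,181.5).

Run:
```python
from h import *
np.set_printoptions(precision=4,suppress=True)
for u,v in [(307.4,189.6),(323,192.8),(317.5,218),(302,214.5)]: print('top@.018',onz('top0',u,v,.018))
print('mid', tri(('top0',312.6,203.7),('scene0',283,249.2)))
print('tip scene@.181',onz('scene0',233,224,.181), 'etop', onz('top0',187,181.5,.35), onz('top0',187,181.5,.31))
print('tri foot',onz('top0',239,141,.015),onz('scene0',178,275,.015))
print('dish',onz('top0',330,152,.01),onz('top0',143,212,.01),'tape',onz('top0',208,285,.01),'drop',onz('top0',380,181,.03),tri(('scene0',292,210),('top0',379,179)))
print(np.load('pics/top0.npz')['K'])
c=snap('wrist','w0'); print(c['xyz'],R.from_quat(c['orientation']).as_matrix(), c['camera_matrix'])
# wrist cam in tool frame
s=ctrl.get_state(); T=R.from_quat(s['tcp_rot']); print(T.inv().apply(c['xyz']-s['eef_pos']), (T.inv()*R.from_quat(c['orientation'])).as_matrix(), T.as_matrix())
# scene pixel of candidate electrode axis
for z in (.181,.295,.34):print(proj('scene0',[*onz('top0',187,181.5,.35)[:2],z]))
```

```text
top@.018 [0.5581 0.1526 0.018 ]
top@.018 [0.5507 0.1148 0.018 ]
top@.018 [0.4892 0.1277 0.018 ]
top@.018 [0.4972 0.165  0.018 ]
mid [0.5241 0.1401 0.0205]
tip scene@.181 [0.5181 0.3369 0.181 ] etop [0.5141 0.3586 0.35  ] [0.5214 0.3694 0.31  ]
tri foot [0.6788 0.3231 0.015 ] [0.6751 0.3307 0.015 ]
dish [0.6539 0.0976 0.01  ] [0.499  0.5566 0.01  ] tape [0.3247 0.3885 0.01  ] drop [ 0.5788 -0.0197  0.03  ] [ 0.5836 -0.0153  0.0371]
[[412.5722   0.     278.8303]
 [  0.     412.5722 210.3199]
 [  0.       0.       1.    ]]
[ 0.3179 -0.601   0.3728] [[ 0.3591 -0.8841 -0.299 ]
 [-0.9333 -0.341  -0.1128]
 [-0.0023  0.3195 -0.9476]] [[304.9979   0.     281.9121]
 [  0.     304.9979 209.9441]
 [  0.       0.       1.    ]]
[ 0.0804  0.0004 -0.1426] [[-0.0005 -0.9475 -0.3197]
 [ 1.     -0.0003 -0.0005]
 [ 0.0004 -0.3197  0.9475]] [[ 0.9331  0.3596 -0.0004]
 [ 0.3596 -0.9331  0.0018]
 [ 0.0002 -0.0018 -1.    ]]
[228.0626 229.5436]
[224.016  171.0152]
[222.2865 146.0017]
```

Run:
```python
from h import *
np.set_printoptions(precision=4,suppress=True)
for t in [(515,275),(497,345),(485,215),(497,280)]: print(tri(('top0',*t),('scene0',403,90)))
```

```text
[ 0.3723 -0.1687  0.3318]
[ 0.3103 -0.0988  0.3669]
[ 0.4178 -0.14    0.334 ]
[ 0.3636 -0.1369  0.3396]
```

Request:
inch_along(
  segments={"motion":[[0, 0, -0.06, 0, 0, 0, 1], [0, 0, -0.12, 0, 0, 0, 1], [0, 0, -0.18, 0, 0, 0, 1], [0, 0, -0.24, 0, 0, 0, 1], [0, 0, -0.3, 0, 0, 0, 1], [0, 0, -0.34, 0, 0, 0, 1], [0, 0, -0.34, 0, 0, 0, 1]]},
)

```text
time: 1.02
eef_pos: [0.2427, -0.6297, 0.5765]
tcp_rot: [0.983, 0.183, 0.0, 0.004]
contact_force: [0.9, 0.1, -1.2]
opening: 1.001
finger_force: 0.0
```

```bash
python3 -c "
from h import *
print(ctrl.get_state()['qpos'])"
```

```text
[-1.35296627e+00  2.60952071e-01  9.95343109e-01 -1.36563475e-05
  1.87671639e+00 -1.50032091e-01]
```

Request:
inch_along(
  segments={"motion":[[0.05, -0.04, 0, 0, 0, 0, 1], [0.1, -0.077, 0, 0, 0, 0, 1], [0.15, -0.116, 0, 0, 0, 0, 1], [0.2, -0.155, 0, 0, 0, 0, 1], [0.25, -0.194, 0, 0, 0, 0, 1], [0.3, -0.23, 0, 0, 0, 0.1, 1], [0.35, -0.27, 0, 0, 0, 0.2, 1], [0.395, -0.309, 0, 0, 0, 0.3, 1], [0.415, -0.365, 0, 0, 0, 0.4, 1], [0.435, -0.42, 0, 0, 0, 0.5, 1]]},
)

```text
time: 2.28
eef_pos: [0.4977, -0.0795, 0.5683]
tcp_rot: [0.998, -0.067, -0.002, -0.001]
contact_force: [0.1, -0.4, -0.1]
opening: 1.004
finger_force: 0.0
```

Request:
inch_along(
  segments={"motion":[[0.07, -0.05, 0.0, 0, 0, 0.071, 1], [0.07, -0.10, 0.03, 0, 0, 0.071, 1], [0.07, -0.15, 0.07, 0, 0, 0.071, 1], [0.07, -0.2, 0.11, 0, 0, 0.071, 1]]},
)

```text
time: 2.78
eef_pos: [0.5918, 0.0992, 0.4653]
tcp_rot: [0.995, -0.101, -0.002, 0.0]
contact_force: [0.9, -0.5, -0.2]
opening: 1.0
finger_force: 0.0
```

Run:
```python
from h import *
np.set_printoptions(precision=4,suppress=True)
s=ctrl.get_state();print(s['qpos'],s['eef_pos'],R.from_quat(s['tcp_rot']).as_matrix())
snap('wrist','w1')
```

```text
[-0.0029  0.0462  1.433  -0.0001  1.666   1.771 ] [0.5918 0.0992 0.4653] [[ 0.9794 -0.2017 -0.0037]
 [-0.2017 -0.9795 -0.    ]
 [-0.0036  0.0008 -1.    ]]
```

View pics/w1.png

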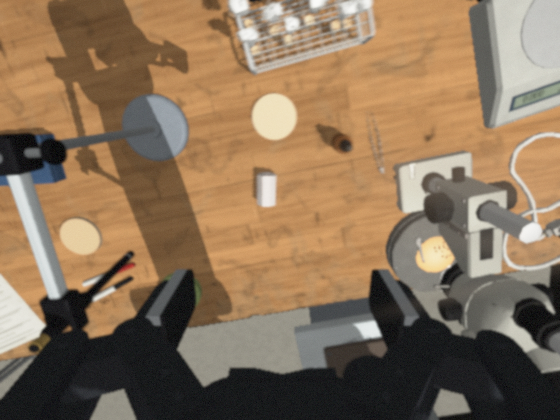

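The wrist picture shows the cap at about (267,189), spanning (265.5,172) to (267.5,206). The dish is at (274,116), the dropper at (343,144), and the clip at the lower left near (62,305). The end faces can't be seen from here.

Run:
```python
from h import *
np.set_printoptions(precision=4,suppress=True)
print(tri(('top0',312.6,203.7),('scene0',283,249.2),('w1',266.5,189)))
a=onz('w1',265.5,172,.022);b=onz('w1',267.5,206,.022);print(a,b,(a+b)/2,np.degrees(np.arctan2((a-b)[1],(a-b)[0])))
im=cv2.imread('pics/w1.png')
hsv=cv2.cvtColor(im[160:220,240:295],cv2.COLOR_BGR2HSV);m=((hsv[...,1]<60)&(hsv[...,2]>80)).astype('u1')
n,l,st,c=cv2.connectedComponentsWithStats(m);i=1+st[1:,4].argmax();print(st[i],c[i]+[240,160])
print(cv2.minAreaRect(cv2.findNonZero((l==i).astype('u1'))))
s=ctrl.get_state();print(s['eef_pos'],s['qpos'])
# electrode head/tip in w1? project candidate
for P in [(.518,.337,.181),(.514,.3586,.35)]:print(proj('w1',P))
```

```text
[0.5239 0.1413 0.0213]
[0.5582 0.1371 0.022 ] [0.4895 0.1484 0.022 ] [0.5239 0.1427 0.022 ] -9.332173773302767
[ 17  12  19  35 622] [266.0836 189.0016]
((26.0, 29.0), (34.0, 18.0), 90.0)
[0.5905 0.1046 0.4581] [0.0041 0.0501 1.4418 0.005  1.6643 1.7729]
[139.1381 244.4953]
[ 47.3093 323.0705]
```

Request:
inch_along(
  segments={"motion":[[-0.03, -0.01, 0.05, 0, 0, 0, 1], [-0.06, -0.02, 0.1, 0, 0, 0, 1], [-0.073, -0.022, 0.16, 0, 0, 0, 1], [-0.073, -0.022, 0.22, 0, 0, 0, 1], [-0.073, -0.022, 0.28, 0, 0, 0, 1], [-0.073, -0.022, 0.34, 0, 0, 0, 1], [-0.073, -0.022, 0.38, 0, 0, 0, 1], [-0.073, -0.022, 0.38, 0, 0, 0, 1]]},
  grip_force=40,
)

```text
time: 3.82
eef_pos: [0.52, 0.1333, 0.0839]
tcp_rot: [0.995, -0.101, -0.006, 0.001]
contact_force: [-0.8, -0.1, 1.0]
opening: 0.998
finger_force: 0.0
```

Run:
```python
from h import *
np.set_printoptions(precision=4,suppress=True)
snap('wrist','w2')
s=ctrl.get_state();print(s['qpos'],s['eef_pos'],R.from_quat(s['tcp_rot']).as_matrix()); print(proj('w2',[.524,.141,.036]),proj('w2',s['eef_pos']))
```

```text
[0.0619 0.1612 2.0113 0.     0.9746 1.8359] [0.5228 0.1335 0.0872] [[ 0.9794 -0.2018 -0.0055]
 [-0.2019 -0.9794 -0.0003]
 [-0.0053  0.0014 -1.    ]]
[267.3025 229.3111] [277.8766 267.5623]
```

View pics/w2.png

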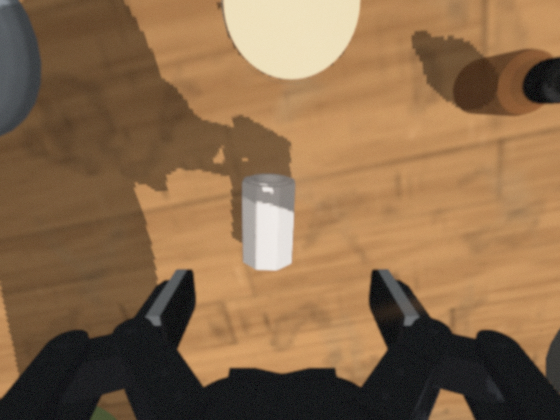

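In the wrist view the cap spans x 242–294 and y 175–270. Its far end face is visible at (268,184), so I'll enlarge that.

```bash
python3 -c "
from h import *
crop('w2','w2c',232,166,304,280,5)"
```

```text
(no output)
```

View pics/w2c.png

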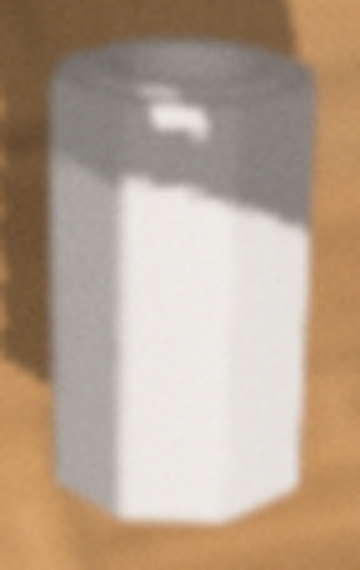

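The crop shows the far end face from a low angle, with a recess at its rim, but I can't tell whether it's the hole or the dish. The top flat runs from crop x 120–225 at the near edge (y 520) to about y 92 at the far edge. I'll refine the pose from that.

Run:
```python
from h import *
np.set_printoptions(precision=4,suppress=True)
a=onz('w2',232+175/5,166+92/5,.036);b=onz('w2',232+172/5,166+520/5,.036);c=(a+b)/2
print(a,b,c,np.linalg.norm(a-b),np.degrees(np.arctan2((a-b)[1],(a-b)[0])))
print(tri(('top0',312.6,203.7),('scene0',283,249.2),('w2',267,228)))
s=ctrl.get_state();T=R.from_quat(s['tcp_rot']);print(s['eef_pos'],T.inv().apply([c[0],c[1],.004]-s['eef_pos']))
```

```text
[0.5545 0.1344 0.036 ] [0.4937 0.1484 0.036 ] [0.5241 0.1414 0.036 ] 0.06239000955423852 -12.990604182292065
[0.5222 0.1419 0.0235]
[0.5228 0.1335 0.0872] [ 0.0001 -0.0081  0.0832]
```

Request:
inch_along(
  segments={"motion":[[0, -0.008, 0.02, 0, 0, 0.01, 1], [0, -0.008, 0.06, 0, 0, 0.01, 1], [0, -0.008, 0.081, 0, 0, 0.01, 1], [0, -0.008, 0.081, 0, 0, 0.01, 1], [0, -0.008, 0.081, 0, 0, 0.01, 1]]},
)

```text
time: 4.5
eef_pos: [0.5285, 0.1417, 0.0108]
tcp_rot: [0.994, -0.106, 0.002, -0.0]
contact_force: [0.6, 0.2, 1.0]
opening: 1.002
finger_force: 0.0
```

Request:
inch_along(
  segments={"motion":[[0, 0, 0, 0, 0, 0, 0], [0, 0, 0, 0, 0, 0, 0], [0, 0, 0, 0, 0, 0, 0], [0, 0, 0, 0, 0, 0, 0], [0, 0, 0, 0, 0, 0, 0], [0, 0, 0, 0, 0, 0, 0]]},
  grip_force=40,
)

```text
time: 5.25
eef_pos: [0.5273, 0.1417, 0.0092]
tcp_rot: [0.994, -0.106, 0.001, -0.0]
contact_force: [0.1, -0.1, 5.8]
opening: 0.409
finger_force: 41.4
```

Request:
inch_along(
  segments={"motion":[[0, 0, -0.03, 0, 0, 0, 0], [0, 0, -0.08, 0, 0, 0, 0], [-0.02, 0.01, -0.13, 0, 0, -0.18, 0], [-0.04, 0.02, -0.18, 0, 0, -0.36, 0], [-0.05, 0.03, -0.23, 0, 0, -0.54, 0], [-0.05, 0.03, -0.28, 0, 0, -0.72, 0], [-0.05, 0.03, -0.29, 0, 0, -0.9, 0], [-0.05, 0.03, -0.29, 0, 0, -1.08, 0], [-0.05, 0.03, -0.29, 0, 0, -1.26, 0], [-0.05, 0.03, -0.29, 0, 0, -1.44, 0]]},
)

```text
time: 6.5
eef_pos: [0.4708, 0.1228, 0.2972]
tcp_rot: [0.816, 0.578, -0.001, -0.001]
contact_force: [-0.2, -0.2, -0.8]
opening: 0.411
finger_force: 40.9
```

```bash
python3 -c "
from h import *
print(ctrl.get_state()['qpos'])"
```

```text
[ 4.62837528e-02 -1.85455875e-01  1.94773362e+00 -1.41710327e-05
  1.38124330e+00  3.84329735e-01]
```

Request:
inch_along(
  segments={"motion":[[0, 0, 0, 0, 0, -0.18, 0], [0, 0, 0, 0, 0, -0.36, 0], [0, 0, 0, 0, 0, -0.54, 0], [0, 0, 0, 0, 0, -0.72, 0], [0, 0, 0, 0, 0, -0.83, 0], [0, 0, 0, 0, 0, -0.83, 0]]},
)

```text
time: 7.25
eef_pos: [0.4708, 0.1228, 0.2974]
tcp_rot: [0.517, 0.856, -0.0, -0.001]
contact_force: [0.2, 0.6, -0.2]
opening: 0.412
finger_force: 40.8
```

Run:
```python
from h import *
s=ctrl.get_state();print(s['qpos'],s['eef_pos'],s['contact_force'])
snap('scene','s2'); snap('wrist','w3')
T=R.from_quat(s['tcp_rot']);g=s['eef_pos']+T.apply([0,0,-.019])
u,v=proj('s2',g).astype(int);print(u,v,T.apply([1,0,0]))
a=cv2.imread('pics/s2.png')[v-25:v+25,u-30:u+30];b=cv2.imread('pics/w3.png')[210:310,210:350]
cv2.imwrite('pics/c3.png',np.hstack([cv2.resize(a,(480,400),interpolation=2),cv2.resize(b,(320,400*100//140*1),interpolation=2) if 0 else cv2.copyMakeBorder(cv2.resize(b,(320,228),interpolation=2),0,172,0,0,0)]))
```

```text
[ 4.62663972e-02 -1.85431357e-01  1.94748882e+00  1.04769232e-05
  1.38131028e+00 -4.38418854e-01] [0.47084983 0.12281074 0.29735096] [ 0.16267279  0.64632735 -0.20803386]
308 124 [-4.65927455e-01  8.84822595e-01  7.62851180e-04]
```

View pics/c3.png

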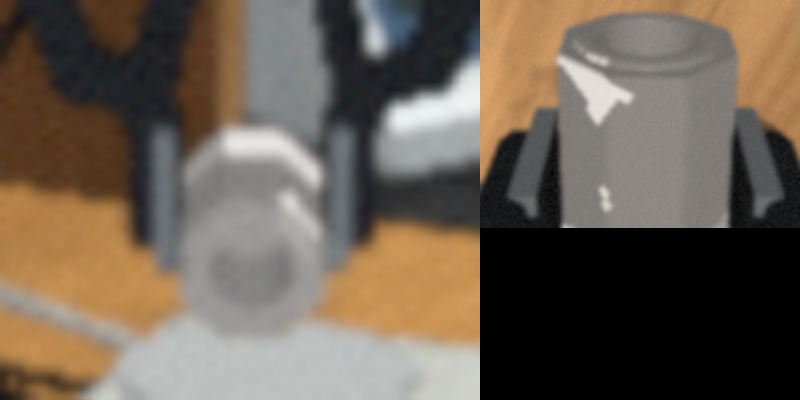

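The left half of the picture shows the formerly far end facing the scene camera. Its recess is only slightly darker than the face, so this isn't conclusive. I'll move closer to the camera and compare both ends.

Request:
inch_along(
  segments={"motion":[[0.055, -0.005, -0.02, 0, 0, 0, 0], [0.11, -0.01, -0.04, 0, 0, 0, 0], [0.165, -0.015, -0.06, 0, 0, 0, 0], [0.22, -0.02, -0.08, 0, 0, 0, 0], [0.275, -0.028, -0.1, 0, 0, 0.02, 0], [0.33, -0.035, -0.125, 0, 0, 0.05, 0], [0.38, -0.04, -0.15, 0, 0, 0.09, 0], [0.395, -0.041, -0.15, 0, 0, 0.1, 0], [0.395, -0.041, -0.15, 0, 0, 0.1, 0], [0.395, -0.041, -0.15, 0, 0, 0.1, 0]]},
)

```text
time: 8.6
eef_pos: [0.2509, 0.4524, 0.4476]
tcp_rot: [0.559, 0.829, -0.001, 0.0]
contact_force: [0.7, 0.2, -0.2]
opening: 0.41
finger_force: 40.8
```

Create look.py:
```python
from h import *
import sys
s=ctrl.get_state();print(s['qpos'],s['eef_pos'])
f=sys.argv[1];snap('scene',f)
T=R.from_quat(s['tcp_rot']);g=s['eef_pos']+T.apply([0,0,-.019])
u,v=proj(f,g).astype(int);print(u,v,T.as_matrix())
a=cv2.imread('pics/'+f+'.png')[max(v-25,0):v+35,max(u-30,0):u+30];cv2.imwrite('pics/'+f+'c.png',cv2.resize(a,None,fx=6.5,fy=6.5,interpolation=2))
```

```bash
python3 look.py s4
```

```text
[ 8.68361959e-01 -1.46926939e-01  1.64967893e+00 -4.11283697e-04
  1.64027060e+00  4.83320393e-01] [0.25086091 0.45238018 0.44760024]
351 102 [[-3.75571785e-01  9.26793106e-01 -6.10688473e-04]
 [ 9.26792737e-01  3.75570741e-01 -1.35651292e-03]
 [-1.02785010e-03 -1.07544962e-03 -9.99998893e-01]]
```

Request:
inch_along(
  segments={"motion":[[0, 0, 0, 0, 0, 0.18, 0], [0, 0, 0, 0, 0, 0.36, 0], [0, 0, 0, 0, 0, 0.54, 0], [0, 0, 0, 0, 0, 0.72, 0], [0, 0, 0, 0, 0, 0.9, 0], [0, 0, 0, 0, 0, 1.08, 0], [0, 0, 0, 0, 0, 1.26, 0], [0, 0, 0, 0, 0, 1.44, 0], [0, 0, 0, 0, 0, 1.62, 0], [0, 0, 0, 0, 0, 1.8, 0]]},
)

```text
time: 9.9
eef_pos: [0.2514, 0.452, 0.448]
tcp_rot: [0.997, 0.074, -0.0, 0.0]
contact_force: [-0.8, -0.2, -1.8]
opening: 0.402
finger_force: 40.7
```

Request:
inch_along(
  segments={"motion":[[0, 0, 0, 0, 0, 0.18, 0], [0, 0, 0, 0, 0, 0.36, 0], [0, 0, 0, 0, 0, 0.54, 0], [0, 0, 0, 0, 0, 0.72, 0], [0, 0, 0, 0, 0, 0.9, 0], [0, 0, 0, 0, 0, 1.08, 0], [0, 0, 0, 0, 0, 1.26, 0], [0, 0, 0, 0, 0, 1.34, 0], [0, 0, 0, 0, 0, 1.34, 0]]},
)

```text
time: 11.02
eef_pos: [0.3407, 0.2821, 0.4326]
tcp_rot: [0.907, -0.417, -0.039, -0.039]
contact_force: [0.5, -0.1, 0.1]
opening: 0.412
finger_force: 40.7
```

```bash
python3 look.py s5; python3 -c "
from h import *
a,b=[cv2.imread('pics/s%dc.png'%i) for i in (4,5)];print(a.shape,b.shape)
cv2.imwrite('pics/s45.png',np.hstack([a,b]))"
```

```text
[ 0.39701745 -0.34617386  1.84029494  0.11104922  1.64219738  2.83831611] [0.34068884 0.28213632 0.43256502]
339 78 [[ 0.64871475 -0.76006668 -0.03831204]
 [-0.75392689 -0.64870653  0.10379825]
 [-0.10374686 -0.03845097 -0.99386021]]
(390, 390, 3) (390, 390, 3)
```

View pics/s45.png

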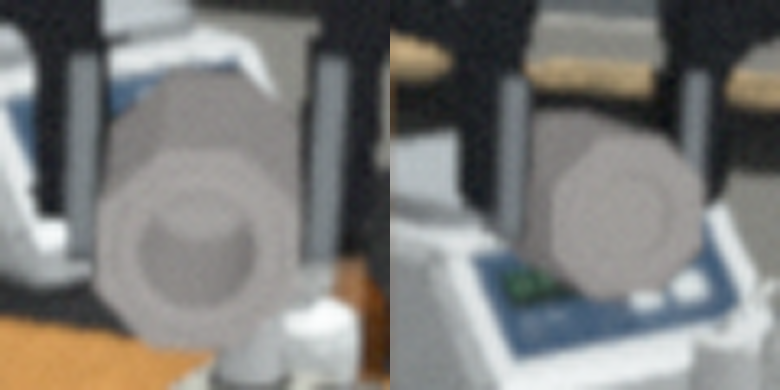

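The left view (the former far end, tool +x) shows the deep hole, with dark walls and a floor far inside. The right view shows only a shallow dish. So tool +x must end up pointing up, and next I'll fit the kinematics and plan that.

Create kin.py:
```python
import numpy as np
from scipy.optimize import least_squares
from scipy.spatial.transform import Rotation as R
Rz=lambda a:R.from_euler('z',a).as_matrix(); Ry=lambda a:R.from_euler('y',a).as_matrix()
D=[([-1.35303,.28712,1.57805,0,1.27861,-.15],[.24259,-.62925,.23004]),
([-1.35297,.26095,.99534,0,1.87672,-.15],[.2427,-.6297,.5765]),
([.0619,.1612,2.0113,0,.9746,1.8359],[.5228,.1335,.0872]),
([.04628,-.18546,1.94773,0,1.38124,.38433],[.4708,.1228,.2972]),
([.86836,-.14693,1.64968,-.0004,1.64027,.48332],[.25086,.45238,.4476]),
([.39701745,-.34617386,1.84029494,.11104922,1.64219738,2.83831611],[.34068884,.28213632,.43256502])]
LO=np.array([-2.77,-.9,.21,-1.53,.24,-2.84]);HI=np.array([2.77,2.22,2.48,4.67,2.81,2.84])
def fk(q,k,links=False):
    a1,off,d1,a2,e,f,d6=k
    A=Rz(q[0]);p0=A@[a1,0,d1];B=A@Ry(q[1]);p1=p0+B@[0,off,a2];C=B@Ry(q[2]);p2=p1+C@[e,0,f]
    M=C@Rz(q[3])@Ry(q[4])@Rz(q[5]+np.pi/2);p=p2+M@[0,0,d6]
    return (p,M,[p0,p1,p2]) if links else (p,M)
r=lambda k:np.concatenate([fk(q,k)[0]-p for q,p in D]+[.02*(np.array(k)-[0,.1,.3,.4,0,.35,.25])])
S=least_squares(r,[0,.1,.3,.4,0,.35,.25]);k=S.x
```

Create t.py:
```python
from kin import *
from h import *
np.set_printoptions(precision=4,suppress=True)
print(k, np.abs(r(k)[:18]).reshape(6,3).max(1)); print(fk(D[-1][0],k)[1])
g=tri(('top0',188,182.4),('w1',40,342));print('gold',g,proj('scene0',g))
for P in [g]: print([proj('scene0',[g[0],g[1],z]) for z in (.181,.295)])
```

```bash
python3 t.py
```

```text
[0.0002 0.1009 0.2426 0.4429 0.0206 0.5723 0.2515] [0.0001 0.0001 0.0001 0.     0.     0.0002]
[[ 0.6487 -0.7601 -0.0383]
 [-0.7539 -0.6487  0.1038]
 [-0.1037 -0.0385 -0.9939]]
gold [0.5087 0.351  0.3724] [226.3642 126.4524]
[array([232.9177, 228.4313]), array([229.1665, 170.0595])]
```

Create ik.py:
```python
from kin import *
np.set_printoptions(precision=3,suppress=True)
def target(th,z,e=(.509,.351),tilt=0):
    zt=np.array([np.cos(th),np.sin(th),0]);xt=np.array([0,0,1.]);yt=np.cross(zt,xt)
    return np.array([*e,0])+zt*.009+[0,0,z],np.c_[xt,yt,zt]
def ik(p,M,n=40,q0=None):
    rng=np.random.default_rng(0);out=[]
    f=lambda q:np.r_[fk(q,k)[0]-p,.3*R.from_matrix(fk(q,k)[1].T@M).as_rotvec()]
    for i in range(n):
        s=least_squares(f,np.clip(q0,LO,HI) if q0 is not None else rng.uniform(LO,HI),bounds=(LO-1e-6,HI+1e-6))
        if s.cost<1e-9 and not any(np.allclose(s.x,o,atol=.02) for o in out): out.append(s.x)
    return out
```

Run:
```python
from ik import *
for th in range(-90,136,15):
    p,M=target(np.radians(th),.12)
    for q in ik(p,M,25):
        q2=ik(*target(np.radians(th),.182),1,q)
        print(th,q,[l[2].round(2) for l in fk(q,k,1)[2]],fk(q,k,1)[2][2].round(2), 'up ok' if q2 else 'no')
```

```text
-90 [ 0.733  0.927  1.353 -1.041  2.103 -2.285] [np.float64(0.24), np.float64(0.51), np.float64(0.12)] [0.51 0.59 0.12] up ok
-75 [ 0.782  0.852  1.491 -1.191  1.935 -2.298] [np.float64(0.24), np.float64(0.53), np.float64(0.12)] [0.45 0.59 0.12] up ok
-60 [ 0.818  0.77   1.642 -1.349  1.765 -2.278] [np.float64(0.24), np.float64(0.56), np.float64(0.12)] [0.39 0.56 0.12] up ok
-30 [ 0.825  0.6    1.955  4.526  1.449 -2.146] [np.float64(0.24), np.float64(0.61), np.float64(0.12)] [0.3  0.47 0.12] up ok
-15 [ 0.78   0.52   2.103  4.243  1.318 -2.029] [np.float64(0.24), np.float64(0.63), np.float64(0.12)] [0.27 0.41 0.12] up ok
0 [ 0.691  0.449  2.231  3.887  1.22  -1.878] [np.float64(0.24), np.float64(0.64), np.float64(0.12)] [0.27 0.35 0.12] up ok
15 [ 0.553  0.396  2.326  3.459  1.171 -1.698] [np.float64(0.24), np.float64(0.65), np.float64(0.12)] [0.27 0.29 0.12] up ok
30 [ 0.384  0.37   2.373  2.991  1.177 -1.513] [np.float64(0.24), np.float64(0.66), np.float64(0.12)] [0.3  0.23 0.12] up ok
45 [ 0.222  0.377  2.362  2.54   1.233 -1.347] [np.float64(0.24), np.float64(0.65), np.float64(0.12)] [0.34 0.18 0.12] up ok
60 [ 0.102  0.414  2.294  2.151  1.322 -1.212] [np.float64(0.24), np.float64(0.65), np.float64(0.12)] [0.39 0.14 0.12] up ok
75 [ 0.035  0.475  2.184  1.836  1.434 -1.106] [np.float64(0.24), np.float64(0.64), np.float64(0.12)] [0.45 0.12 0.12] up ok
90 [ 0.015  0.55   2.047  1.584  1.563 -1.026] [np.float64(0.24), np.float64(0.62), np.float64(0.12)] [0.51 0.11 0.12] up ok
105 [ 0.028  0.633  1.895  1.378  1.705 -0.97 ] [np.float64(0.24), np.float64(0.6), np.float64(0.12)] [0.57 0.12 0.12] up ok
120 [ 0.063  0.718  1.738  1.204  1.856 -0.939] [np.float64(0.24), np.float64(0.58), np.float64(0.12)] [0.63 0.14 0.12] up ok
135 [ 0.114  0.803  1.583  1.047  2.012 -0.934] [np.float64(0.24), np.float64(0.55), np.float64(0.12)] [0.68 0.18 0.12] up ok
```

Create path.py:
```python
from ik import *
from h import ctrl
s=ctrl.get_state();q=s['qpos'];p0=s['eef_pos'];M0=R.from_quat(s['tcp_rot']).as_matrix()
zt=np.array([np.cos(np.radians(75)),np.sin(np.radians(75)),0])
MA=np.c_[zt,np.cross([0,0,-1],zt),[0,0,-1]]
pE,ME=target(np.radians(75),.12);pB=pE-.12*zt
A=np.array([.45,.15,.28])
for nm,(a,Ma,b,Mb) in dict(toA=(p0,M0,A,MA),tilt=(A,MA,pB,ME),fwd=(pB,ME,pE,ME),up=(pE,ME,pE+[0,0,.062],ME)).items():
    rv=R.from_matrix(Ma.T@Mb).as_rotvec()
    print(nm,'tool shift',(Ma.T@(b-a)).round(4),'rv',rv.round(4))
    for t in np.linspace(0,1,9)[1:]:
        o=ik(a+t*(b-a),Ma@R.from_rotvec(t*rv).as_matrix(),1,q)
        if not o: print(t,'fail');continue
        print(o[0],np.abs(o[0]-q).max().round(2),fk(o[0],k,1)[2][2].round(2));q=o[0]
```

```bash
python3 path.py
```

```text
toA tool shift [0.184 0.006 0.134] rv [-0.131  0.018 -2.173]
[ 0.351 -0.335  1.865  0.098  1.625  2.52 ] 0.32 [0.37 0.24 0.66]
[ 0.313 -0.32   1.886  0.084  1.602  2.207] 0.31 [0.38 0.23 0.64]
[ 0.277 -0.303  1.906  0.068  1.574  1.896] 0.31 [0.4  0.22 0.63]
[ 0.243 -0.285  1.925  0.05   1.539  1.589] 0.31 [0.41 0.21 0.61]
[ 0.21  -0.266  1.944  0.033  1.499  1.284] 0.31 [0.42 0.19 0.59]
[ 0.177 -0.247  1.962  0.018  1.454  0.979] 0.3 [0.43 0.18 0.57]
[ 0.143 -0.228  1.98   0.007  1.405  0.675] 0.3 [0.44 0.17 0.55]
[ 0.107 -0.207  1.997  0.     1.352  0.369] 0.31 [0.45 0.15 0.53]
tilt tool shift [0.098 0.005 0.16 ] rv [-0.     1.571 -0.   ]
[ 0.03  -0.237  2.066  0.197  1.26   0.237] 0.2 [0.44 0.11 0.51]
[-0.047 -0.248  2.139  0.414  1.194  0.071] 0.22 [0.43 0.08 0.47]
[-0.12  -0.232  2.208  0.644  1.16  -0.122] 0.23 [0.43 0.05 0.43]
[-0.183 -0.182  2.269  0.876  1.162 -0.333] 0.23 [0.42 0.03 0.38]
[-0.23  -0.09   2.314  1.098  1.204 -0.554] 0.22 [0.41 0.01 0.32]
[-0.257  0.046  2.335  1.296  1.287 -0.77 ] 0.22 [ 0.41 -0.    0.26]
[-0.262  0.22   2.327  1.46   1.409 -0.968] 0.2 [ 0.4
[... 529 characters left out ...]
  0.466  2.201  1.807  1.451 -1.11 ] 0.03 [0.44 0.1  0.12]
[ 0.035  0.475  2.184  1.836  1.434 -1.106] 0.03 [0.45 0.12 0.12]
up tool shift [0.062 0.    0.   ] rv [0. 0. 0.]
[ 0.035  0.455  2.189  1.834  1.431 -1.092] 0.02 [0.45 0.12 0.13]
[ 0.035  0.435  2.193  1.832  1.427 -1.077] 0.02 [0.45 0.12 0.14]
[ 0.035  0.416  2.197  1.829  1.423 -1.061] 0.02 [0.45 0.12 0.14]
[ 0.035  0.396  2.201  1.827  1.418 -1.046] 0.02 [0.45 0.12 0.15]
[ 0.035  0.377  2.204  1.825  1.414 -1.03 ] 0.02 [0.45 0.12 0.16]
[ 0.035  0.358  2.207  1.822  1.41  -1.014] 0.02 [0.45 0.12 0.17]
[ 0.035  0.339  2.21   1.82   1.406 -0.998] 0.02 [0.45 0.12 0.17]
[ 0.035  0.32   2.213  1.817  1.402 -0.982] 0.02 [0.45 0.12 0.18]
```

```bash
sed -i 's/\.12\*zt/.085*zt/; s/A=np.array(.*/A=np.array([.45,.18,.28])/' path.py; python3 path.py | grep -A8 -E 'toA|tilt'
```

```text
toA tool shift [ 0.161 -0.013  0.137] rv [-0.131  0.018 -2.173]
[ 0.359 -0.33   1.861  0.098  1.623  2.528] 0.31 [0.37 0.25 0.66]
[ 0.329 -0.31   1.879  0.085  1.599  2.223] 0.31 [0.38 0.24 0.64]
[ 0.301 -0.289  1.896  0.068  1.569  1.921] 0.3 [0.4  0.23 0.63]
[ 0.275 -0.267  1.912  0.051  1.534  1.621] 0.3 [0.41 0.22 0.61]
[ 0.25  -0.246  1.928  0.034  1.494  1.324] 0.3 [0.42 0.21 0.59]
[ 0.225 -0.225  1.944  0.019  1.449  1.027] 0.3 [0.43 0.2  0.57]
[ 0.198 -0.203  1.96   0.007  1.4    0.73 ] 0.3 [0.44 0.19 0.55]
[ 0.171 -0.181  1.975  0.     1.348  0.433] 0.3 [0.45 0.18 0.53]
tilt tool shift [0.104 0.013 0.16 ] rv [-0.     1.571 -0.   ]
[ 0.098 -0.212  2.046  0.194  1.243  0.303] 0.19 [0.44 0.14 0.51]
[ 0.024 -0.224  2.12   0.412  1.163  0.137] 0.22 [0.43 0.11 0.47]
[-0.045 -0.211  2.191  0.649  1.115 -0.064] 0.24 [0.43 0.08 0.43]
[-0.104 -0.162  2.252  0.896  1.107 -0.289] 0.25 [0.42 0.06 0.38]
[-0.149 -0.072  2.297  1.136  1.146 -0.525] 0.24 [0.42 0.04 0.32]
[-0.174  0.063  2.317  1.351  1.231 -0.754] 0.23 [0.42 0.03 0.26]
[-0.177  0.235  2.307  1.528  1.362 -0.959] 0.21 [0.42 0.03 0.19]
[-0.158  0.43   2.265  1.665  1.526 -1.126] 0.2 [0.42 0.03 0.12]
```

Request:
inch_along(
  segments={"motion":[[0.02, 0, 0.01, -0.01, 0, -0.18, 0], [0.035, 0, 0.02, -0.02, 0, -0.36, 0], [0.05, 0, 0.035, -0.03, 0, -0.54, 0], [0.065, 0, 0.05, -0.04, 0, -0.72, 0], [0.08, 0, 0.065, -0.05, 0, -0.9, 0], [0.095, 0, 0.08, -0.065, 0, -1.08, 0], [0.11, 0, 0.09, -0.075, 0.01, -1.26, 0], [0.125, 0, 0.1, -0.085, 0.01, -1.44, 0], [0.14, 0, 0.11, -0.1, 0.01, -1.62, 0], [0.155, 0.0, 0.12, -0.11, 0.015, -1.8, 0]]},
)

```text
time: 12.32
eef_pos: [0.4369, 0.1793, 0.2972]
tcp_rot: [0.889, 0.457, -0.007, -0.009]
contact_force: [-0.3, -0.0, -1.0]
opening: 0.41
finger_force: 40.9
```

```bash
python3 path.py | grep -E 'toA|tilt'
```

```text
toA tool shift [0.008 0.011 0.017] rv [-0.023  0.001 -0.359]
tilt tool shift [0.104 0.013 0.16 ] rv [-0.     1.571 -0.   ]
```

Request:
inch_along(
  segments={"motion":[[0.004, 0.005, 0.01, -0.01, 0, -0.18, 0], [0.008, 0.011, 0.017, -0.023, 0, -0.359, 0], [0.008, 0.011, 0.017, -0.023, 0, -0.359, 0], [0.008, 0.011, 0.017, -0.023, 0, -0.359, 0]]},
)

```text
time: 12.82
eef_pos: [0.4498, 0.1802, 0.2808]
tcp_rot: [0.796, 0.606, -0.0, 0.0]
contact_force: [0.4, 0.1, -0.3]
opening: 0.413
finger_force: 40.8
```

Request:
inch_along(
  segments={"motion":[[0.01, 0, 0.016, 0, 0.157, 0, 0], [0.02, 0, 0.032, 0, 0.314, 0, 0], [0.03, 0, 0.048, 0, 0.471, 0, 0], [0.04, 0, 0.064, 0, 0.628, 0, 0], [0.05, 0, 0.08, 0, 0.785, 0, 0], [0.06, 0, 0.096, 0, 0.942, 0, 0], [0.07, 0.01, 0.112, 0, 1.1, 0, 0], [0.08, 0.01, 0.128, 0, 1.257, 0, 0], [0.09, 0.01, 0.144, 0, 1.414, 0, 0], [0.103, 0.013, 0.16, 0, 1.571, 0, 0]]},
)

```text
time: 14.08
eef_pos: [0.4907, 0.2757, 0.1208]
tcp_rot: [0.561, 0.428, 0.564, -0.429]
contact_force: [-0.4, -0.9, -0.3]
opening: 0.412
finger_force: 40.9
```

Request:
inch_along(
  segments={"motion":[[0, 0, 0, 0, 0, 0, 0], [0, 0, 0, 0, 0, 0, 0]]},
)

```text
time: 14.32
eef_pos: [0.4903, 0.2761, 0.1219]
tcp_rot: [0.562, 0.43, 0.562, -0.428]
contact_force: [0.6, 0.0, -0.4]
opening: 0.408
finger_force: 40.9
```

Run:
```python
from h import *
np.set_printoptions(precision=4,suppress=True)
s=ctrl.get_state();print(s['qpos']);T=R.from_quat(s['tcp_rot']);print(T.as_matrix())
snap('wrist','w6');snap('scene','s6');snap('top','t6')
for z in (.181,.2,.295): print(proj('w6',[.509,.351,z]),proj('s6',[.509,.351,z]))
```

```text
[-0.1553  0.4183  2.2664  1.6699  1.5207 -1.118 ]
[[-0.0012  0.9647  0.2632]
 [ 0.0017 -0.2632  0.9647]
 [ 1.      0.0016 -0.0013]]
[281.3254 141.4404] [232.7696 228.384 ]
[281.3475 113.4242] [232.1718 219.1031]
[281.4807 -55.0812] [229.0106 170.0209]
```

View pics/w6.png

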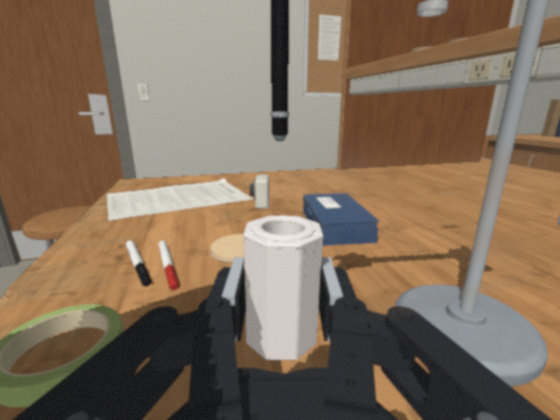

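In the wrist picture the electrode hangs straight ahead, with its shaft at column 280 and its tip near (280,136). The cap is upright, hole up, with the mouth centre near (284,227). I'll measure the edges more precisely in both views.

Run:
```python
from h import *
np.set_printoptions(precision=4,suppress=True)
def edges(f,row,c,w,dark):
    g=cv2.GaussianBlur(cv2.imread('pics/'+f+'.png',0),(0,0),.7).astype(float)[row-2:row+3].mean(0)
    x=np.arange(c-w,c+w+1);d=g[x+1]-g[x-1]; l=x[:w][d[:w].argmin()] if dark else x[:w][d[:w].argmax()]; r=x[w:][d[w:].argmax()] if dark else x[w:][d[w:].argmin()]
    return l,r
for r in (50,70,90,105,120,128): print('w6',r,edges('w6',r,280,16,1))
for r in (180,190,200,210,218): print('s6',r,edges('s6',r,231,8,1), cv2.imread('pics/s6.png',0)[r,222:242])
g=cv2.imread('pics/w6.png',0);print('tip col',g[110:150:1,280])
g=cv2.imread('pics/s6.png',0);print('scene tip',g[205:240,233])
for r in (222,228,235,245,260,280): 
    print('cap',r,[c for c in range(235,335) if g is not None and abs(int(cv2.imread('pics/w6.png',0)[r,c+1])-int(cv2.imread('pics/w6.png',0)[r,c-1]))>35])
s=ctrl.get_state();T=R.from_quat(s['tcp_rot'])
for t in [(.029,0,-.009),(.029,.018,-.009),(.029,-.018,-.009),(.029,0,.009),(.029,0,-.027)]: print(t,proj('w6',s['eef_pos']+T.apply(t)))
```

```text
w6 50 (np.int64(271), np.int64(288))
w6 70 (np.int64(271), np.int64(287))
w6 90 (np.int64(272), np.int64(287))
w6 105 (np.int64(271), np.int64(287))
w6 120 (np.int64(271), np.int64(287))
w6 128 (np.int64(271), np.int64(287))
s6 180 (np.int64(226), np.int64(233)) [158 156 156 154 121  65  31  27  19  27  59 122 162 173 174 176 181 185
 180 181]
s6 190 (np.int64(227), np.int64(233)) [185 190 193 184 166 110  55  31  24  28  36  89 153 167 164 164 170 174
 175 178]
s6 200 (np.int64(228), np.int64(234)) [188 180 170 166 160 152  91  39  25  27  27  47  87 131 148 164 161 150
 147 154]
s6 210 (np.int64(228), np.int64(234)) [180 183 187 185 179 159 115  61  30  31  27  31  71 121 141 145 150 163
 173 170]
s6 218 (np.int64(229), np.int64(235)) [161 173 175 167 149 147 139 110  80  76  81  95 122 138 161 170 174 177
 176 174]
tip col [ 49  89 124 144 152 144 120  80  43  27  22  27  30  24  23  31  23  25
  28  21  24  27  24  21  35  58  83  94  93  87 102 128 150 161 161 162
 162 163 160 162]
scene tip [ 36  29  34  30  31  31  31  30  30  29  26  28  51  95 117  91  50  23
  28  35  93 171 222 237 240 240 241 241 240 240 241 241 239 233 207]
cap 222 [316, 317, 318]
cap 228 [244, 245, 246, 261, 262, 319, 320, 321, 322]
cap 235 [321, 322, 323, 324]
cap 245 [322]
cap 260 [321, 328, 329]
cap 280 [237, 238, 239, 240, 244, 245, 246, 248, 318, 319, 320, 324, 325, 326, 327]
(0.029, 0, -0.009) [285.1077 221.9834]
(0.029, 0.018, -0.009) [323.133  221.7956]
(0.029, -0.018, -0.009) [247.0971 222.1711]
(0.029, 0, 0.009) [284.7657 209.8114]
(0.029, 0, -0.027) [285.5413 237.4145]
```

Run:
```python
from h import *
from scipy.optimize import least_squares
np.set_printoptions(precision=4,suppress=True)
def mid(f,row,a,b,th):  # subpixel centre of dark band
    g=cv2.imread('pics/'+f+'.png',0).astype(float)[row-1:row+2].mean(0)[a:b]; bg=np.median(np.r_[g[:3],g[-3:]]); w=np.clip(bg-g-th,0,None); return a+(w*np.arange(b-a)).sum()/w.sum()
obs=[('s6',r,mid('s6',r,223,240,30)) for r in (180,185,190,195,200,205,210)]+[('w6',r,279.4) for r in (50,90,128)]+[('top0',None,None)]
print(obs)
def col(f,row,e):
    z=np.linspace(.17,.4,60);P=np.array([proj(f,[*e,h]) for h in z]);o=P[:,1].argsort();return np.interp(row,P[o,1],P[o,0])
S=least_squares(lambda e:[col(f,r,e)-c for f,r,c in obs[:-1]],[.509,.351]);print(S.x,S.fun)
s=ctrl.get_state();T=R.from_quat(s['tcp_rot']);print(T.inv().apply([*S.x,0]-s['eef_pos']))
print(proj('w6',[*S.x,.181]))
```

```text
[('s6', 180, np.float64(229.53854276663148)), ('s6', 185, np.float64(229.7015468607825)), ('s6', 190, np.float64(230.18077973677674)), ('s6', 195, np.float64(230.59186602870813)), ('s6', 200, np.float64(230.94634703196346)), ('s6', 205, np.float64(231.16487830410887)), ('s6', 210, np.float64(231.44160583941607)), ('w6', 50, 279.4), ('w6', 90, 279.4), ('w6', 128, 279.4), ('top0', None, None)]
[0.5081 0.3526] [ 0.0029  0.1624  0.0058 -0.0828 -0.1147 -0.0106  0.0352 -0.0435  0.0019
  0.045 ]
[-0.1237 -0.0043  0.0785]
[279.4601 141.2378]
```

Request:
inch_along(
  segments={"motion":[[0, -0.003, 0.03, 0, 0, 0, 0], [0, -0.003, 0.06, 0, 0, 0, 0], [0, -0.003, 0.0875, 0, 0, 0, 0], [0.015, -0.003, 0.0875, 0, 0, 0, 0], [0.015, -0.003, 0.0875, 0, 0, 0, 0], [0.015, -0.003, 0.0875, 0, 0, 0, 0]]},
)

```text
time: 15.22
eef_pos: [0.5099, 0.3613, 0.1368]
tcp_rot: [0.562, 0.43, 0.563, -0.428]
contact_force: [1.0, -0.7, 1.1]
opening: 0.409
finger_force: 40.8
```

Run:
```python
from h import *
np.set_printoptions(precision=4,suppress=True)
s=ctrl.get_state();T=R.from_quat(s['tcp_rot']);print(s['eef_pos'],T.inv().apply([.5081,.3526,.181]-s['eef_pos']))
snap('wrist','w7');snap('scene','s7');snap('top','t7')
print('pred mouth',proj('w7',s['eef_pos']+T.apply([.029,-.001,-.009])),proj('s7',s['eef_pos']+T.apply([.029,-.001,-.009])),proj('s7',[.5081,.3526,.181]))
f=lambda n,x,y,w,h,q:cv2.resize(cv2.imread('pics/'+n+'.png')[y:y+h,x:x+w],None,fx=q,fy=q,interpolation=2)
cv2.imwrite('pics/c7.png',np.hstack([f('w7',220,100,120,170,3.2),f('s7',200,190,68,91,6)[:544]]))
```

```text
[0.5099 0.3613 0.1368] [ 0.0442  0.0007 -0.0088]
pred mouth [282.2768 225.5868] [233.8009 236.4681] [232.6845 228.8732]
```

View pics/c7.png

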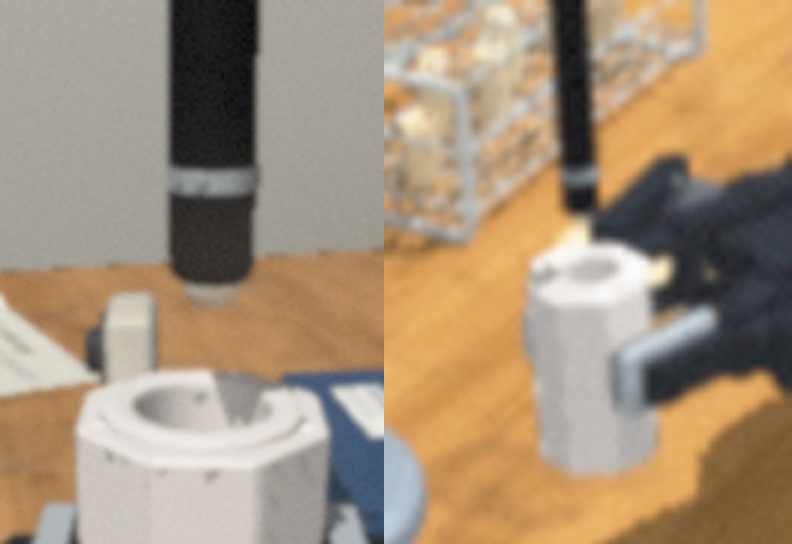

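The crops show the cap mouth directly below the electrode. The mouth centre is about 3 px left of the shaft in the wrist view, and the cap is about 0.8 px right of it in the scene view. I'll correct by +1.2 mm in y and +1 mm in z, then rise gently.

Request:
inch_along(
  segments={"motion":[[0, 0.0012, 0.001, 0, 0, 0, 0], [0.006, 0.0012, 0.001, 0, 0, 0, 0], [0.012, 0.0012, 0.001, 0, 0, 0, 0], [0.017, 0.0012, 0.001, 0, 0, 0, 0], [0.021, 0.0012, 0.001, 0, 0, 0, 0], [0.024, 0.0012, 0.001, 0, 0, 0, 0], [0.024, 0.0012, 0.001, 0, 0, 0, 0], [0.024, 0.0012, 0.001, 0, 0, 0, 0]]},
)

```text
time: 16.38
eef_pos: [0.511, 0.3622, 0.1592]
tcp_rot: [0.562, 0.429, 0.562, -0.429]
contact_force: [0.1, 0.3, -0.3]
opening: 0.409
finger_force: 40.8
```

Run:
```python
from h import *
np.set_printoptions(precision=4,suppress=True)
for i in range(3):
    snap('scene','s8');s=ctrl.get_state();T=R.from_quat(s['tcp_rot']);print(s['contact_force'],s['wrist_torque'],T.inv().apply([.5081,.3526,.181]-s['eef_pos']))
snap('wrist','w8')
g=cv2.imread('pics/w8.png',0);print(s['eef_pos'],[int(x) for x in g[150,255:305]])
```

```text
[-0.5748  0.4401 -0.97  ] [-0.5371  0.1719  0.0171] [ 0.0218 -0.0002 -0.01  ]
[ 0.17   -0.1421 -1.0409] [-0.5503  0.1716  0.0111] [ 0.0218 -0.0002 -0.01  ]
[ 0.5171  0.0104 -0.4083] [-0.5424  0.148  -0.0106] [ 0.0218 -0.0003 -0.01  ]
[0.511  0.3622 0.1592] [161, 165, 162, 163, 164, 164, 163, 165, 163, 164, 163, 163, 164, 158, 151, 120, 68, 36, 30, 31, 35, 32, 33, 33, 35, 35, 36, 38, 31, 34, 28, 37, 38, 30, 34, 31, 31, 22, 26, 28, 23, 39, 78, 121, 152, 160, 164, 159, 159, 162]
```

Request:
inch_along(
  segments={"motion":[[0.005, 0, 0, 0, 0, 0, 0], [0.01, 0, 0, 0, 0, 0, 0], [0.015, 0, 0, 0, 0, 0, 0], [0.019, 0, 0, 0, 0, 0, 0], [0.022, 0, 0, 0, 0, 0, 0], [0.023, 0, 0, 0, 0, 0, 0], [0.023, 0, 0, 0, 0, 0, 0], [0.023, 0, 0, 0, 0, 0, 0]]},
)

```text
time: 17.58
eef_pos: [0.511, 0.3622, 0.1822]
tcp_rot: [0.562, 0.429, 0.562, -0.429]
contact_force: [0.2, -0.5, -1.5]
opening: 0.408
finger_force: 40.8
```

Run:
```python
from h import *
np.set_printoptions(precision=4,suppress=True)
c=[]
for i in range(4):
    snap('scene','s9');s=ctrl.get_state();T=R.from_quat(s['tcp_rot']);c.append(np.r_[s['contact_force'],s['wrist_torque']])
print(np.mean(c,0),T.inv().apply([.5081,.3526,.181]-s['eef_pos']),T.as_matrix()[:,0])
snap('wrist','w9')
f=lambda n,x,y,w,h,q:cv2.resize(cv2.imread('pics/'+n+'.png')[y:y+h,x:x+w],None,fx=q,fy=q,interpolation=2)
for n,r in (('w8',150),('w9',150),('w9',190),('w9',205)):
    g=cv2.imread('pics/'+n+'.png',0)[r];x=np.where(g[255:305]<90)[0];print(n,r,255+x.min() if len(x) else 0,255+x.max() if len(x) else 0)
a,b=[cv2.imread('pics/%s.png'%n,0) for n in('w7','w9')]
print('cap img diff (slip)',cv2.phaseCorrelate(np.float32(a[250:330,245:325]),np.float32(b[250:330,245:325])))
g8,g9=[cv2.imread('pics/%s.png'%n,0)[120:195,215:245] for n in('s6','s9')];print('electrode moved',cv2.phaseCorrelate(np.float32(g8),np.float32(g9)))
```

```text
[-0.0187  0.0342 -0.8362 -0.5625  0.1686 -0.0112] [-0.0012 -0.0003 -0.01  ] [0.0009 0.0005 1.    ]
w8 150 271 297
w9 150 271 297
w9 190 271 296
w9 205 271 296
cap img diff (slip) ((-0.12023410256098543, -0.04534985524313839), 0.8739325314760208)
electrode moved ((-0.012783140212567545, 0.47724401201472944), 0.9938760477701823)
```

```bash
python3 -c "
from plant import ctrl
print(ctrl.sign_off())"
```

```text
the job is handed in; nothing more can be done
None
```

The job is handed in: the gripper is holding the cap upright with its blind hole over the electrode, the tip about 30 mm inside the 45 mm hole by my estimate, and the force readings show no push on the electrode.

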